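# Snap the air filter onto the bench air outlet

### The arm

A 6-joint arm with a two-finger parallel gripper is mounted at the origin on the work surface. World frame = base frame: x ahead of the robot, y to its left, z up, the work surface at z = 0. Lengths are in m, angles in rad, forces in N, time in s.
With the tool pointing down it reaches from about 0.375 to 0.9 m from the base axis. Payload 3.1 kg.
Tool frame: the origin (TCP) lies between the finger pads; the fingertips stand 19 mm ahead of it and the grasp point (between the pads) is the TCP; z points along the fingers, y is the line along which they close (so a half turn about z gives the same grasp; the last joint's range is limited). The gripper opens to 85 mm and grips with 20 to 120 N. Pads are 22 mm wide; open, the fingers measure 114 mm over their backs; the gripper's body (76 mm by 85 mm) begins 54 mm behind the grasp point. The pads swing forward as they close: fully open they stand 13 mm farther back than shut.
Start: joints at [-1.417, 0.527, 1.433, -0, 1.181, -0.178], TCP at [0.204, -0.591, 0.25] pointing down, gripper open.
Joint ranges: [-3.08, 3.08], [-0.75, 2.2], [0.22, 2.44], [-1.43, 4.57], [0, 2.65], [-2.85, 2.85]. Speed limits (rad/s): [2.79, 2.79, 3.14, 3.14, 3.14, 3.14].

### API

Orientations are given as a rotation vector (axis times angle).
In Python, from rig import get_state, snapshot, close_job gives the robot as it stands.
- The arm moves only by the shell command python3 -m jog 'ROWS' [FORCE]. ROWS is JSON, one flat list of numbers, 7 for each row, row after row: the turn, a rotation vector about the tool's x, y, z in rad, then the shift along the tool's x, y, z in mm, then the finger opening in mm, from 0 to 85.4. In form: [wx, wy, wz, tx, ty, tz, hand, wx, wy, wz, tx, ty, tz, hand, ...]. A call has 1 to 20 rows; each row is the pose to reach, as a shift and turn from the pose commanded when the call began, along the tool's axes at that moment; what a row does not reach only later rows make up. A row lasts 1/12 s, in which the tool goes at most 41.7 mm and 7.16 degrees, less where a joint would pass 70% of its speed; a pose out of reach is approached as far as the arm can. A call with a gripper value outside its range is refused whole. The fingers move at their own pace and stop on an object; FORCE is the grip in N (left out, the last holds). Time passes only in rows, so rows that repeat a pose let the fingers close. It gives the time, the measured TCP pose, the force, the opening and the grip force at its end, in the units of the state.
- get_state(): the state, without advancing time (a new reading comes with each control period).
- snapshot(name): name is "side" or "top"; returns a dict with "img" (400x640x3 uint8, red, green, blue), "vertical_fov" (degrees; the focal length in pixels is half the picture's height over the tangent of half this angle, whatever the lens; pixels are square), "cx", "cy" (the principal point, pixels), "k1" (the pictures are not rectified: a ray, as slopes to the right and down, at radius r is drawn at 1 + k1 r^2 times it, then the intrinsics apply), "world_to_cam" (4x4, takes a point from world to camera coordinates). Camera axes: x right, y up, looking along -z (the intrinsics and any distortion apply to the point x, -y, -z); pixel columns grow to the right and rows downward; lengths in m; the calibration is good to about 2 mm. A picture is of the moment at which its call begins. There is no depth.
- close_job(): hands the job in; it is judged then, once.
The state is a dict: "t": time; "joints": joint angles; "joint_velocities": joint speeds; "effort": joint torques, N m; "position": TCP position; "tool_rot": TCP orientation; "contact_force": force on the tool from outside, world axes, zero at the start; "ft_torque": the same for the moment, N m; "grip_width": finger opening in m; "grasp_force": force on a finger pad.
Only numpy, scipy, OpenCV 4.12 (cv2) and the standard library are available. Lean on these libraries where they do the work, as an engineer would, in place of code of your own. Each camera call takes 0.05 s, during which the arm holds its last target. There are 200 camera calls.

### The job

Fit the white air filter onto the steel spigot of the air outlet: draw its blue spring sleeve fully back, and with the sleeve held back slide the filter along the spigot until it is fully home, feeling for the stop and never forcing it; then let go so that the sleeve springs forward and locks the filter on. Leave everything else on the counter where it stands.

Things in the scene. Friction and masses are not known exactly. Their poses are not given: they have to be found in the camera images.
- coupler: Air filter with quick coupler, one loose unit, 0.25 to 0.35 kg, tabs up. Origin: underside, on the centre line; x runs along the coupler axis (26 mm above the underside) to the mouth, z up. Along x: white housing -64 to -3 mm (44 wide), blue sleeve of 28 diameter, square aluminium nose 50 to 74 mm (48 wide). Housing and nose are 38 mm tall; a finger tab stands up on each end of the gap between.
- rear_tab (a point): On the rear face of the white tab, which is fixed to the housing: x = -8 mm, 67 mm above the unit's underside. Both tabs are upright plates 26 mm wide, 5 mm thick, tops 82 mm above the underside. Grip them from above, closing along x, finger ends above the 38 mm housing and nose: squeezing them together draws the sleeve back, and the unit can be carried so. Axes as coupler.
- sleeve_tab (a point): On the front face of the blue tab, which moves with the sleeve, 67 mm above the unit's underside: x = 48 mm with the sleeve forward (56 mm over both tabs), 36 mm with it fully back (44 mm over both).
- coupler_mouth (a point): Centre of the bore's mouth in the nose's front face, x = 74 mm, 26 mm above the underside; axes as coupler. Bore 17 mm, 2 mm chamfer. Jaws bar the bore unless the sleeve is back over 10 mm. Let go with the mouth against the collar, the jaws drop into the spigot's groove; letting go may draw the unit back 3 mm or so, and locked it keeps up to 8 mm of end play. Let go more than about 4 mm short, the jaws miss and the sleeve sticks part way.
- sleeve (a joint): How far the blue sleeve is drawn back towards the housing, in m: 0 = forward (locked), 0.012 = fully back (solid stop). Its spring pushes it forward with about 5 N at 0 and 9 N at 0.012.
- outlet: Air outlet, fixed: white block 60 mm deep (x), 110 wide, 74 tall, small gauge on top (to 134 mm). Origin: centre of its underside. Its spigot points level along its own -x, 60 mm above the counter: 16 mm steel, tapered tip (6 mm at the end, full 8 mm on), groove, and a 26 mm brass collar 74 mm behind the tip. Spigot floats 3 mm sideways and in height, 2.5 N/mm.
- outlet_face (a point): Where the spigot's axis meets the block's front face, 60 mm above the counter; axes as outlet. To fit, the coupler's x and the outlet's x point the same way; fully home, the mouth stops against the collar. How far the spigot is set out differs each time and is not measured: collar 21 to 49 mm, tip 95 to 124 mm from the face. Find the stop by feel, well under 25 N.
- sanitiser: White pump bottle, 60 mm diameter, 163 mm tall, loose; origin: centre of its underside. Leave it.
- carton: Medicine carton, 60 x 110 x 42 mm, loose; origin: centre of its underside. Leave it.
- sharps_bin: Yellow round bin with a blue lid, 130 mm diameter, 156 mm tall, loose; origin: centre of its underside. Leave it.
- steel_bowl: Steel bowl, 100 mm diameter, 40 mm tall, loose; origin: centre of its underside. Leave it.

How it is judged:
On the way, in this order (a step that is already met when the one before it is completed fails the run):
1. the sleeve is drawn fully back, with the filter not yet on the spigot (value of joint sleeve above 0.01 m and distance between coupler_mouth and outlet_face above 0.13 m), for 0.2 s.
2. with the sleeve still back, the filter is slid well onto the spigot (value of joint sleeve above 0.0095 m and x of coupler_mouth in the frame of outlet_face between -0.06 and -0.015 m and y of coupler_mouth in the frame of outlet_face between -0.006 and 0.006 m and z of coupler_mouth in the frame of outlet_face between -0.008 and 0.006 m and angle between the x axis of coupler and the x axis of outlet, either way round below 0.14 rad), for 0.1 s.
At the end, for the whole second after the job is handed in: The filter hangs locked and still on the spigot, sleeve forward (under 2.5 mm), mouth within 8 mm of the collar (15 to 60 mm from the block face, as far as the spigot is set out), within 6 mm of the spigot axis (8 mm below), tilted or turned under 0.14 rad (x of coupler_mouth in the frame of outlet_face between -0.06 and -0.015 m and y of coupler_mouth in the frame of outlet_face between -0.006 and 0.006 m and z of coupler_mouth in the frame of outlet_face between -0.008 and 0.006 m and angle between the x axis of coupler and the x axis of outlet, either way round below 0.14 rad and value of joint sleeve below 0.0025 m and linear speed of coupler below 0.02 m/s and angular speed of coupler below 0.2 rad/s); the robot touches nothing.
It fails at once if the filter is forced against the outlet (more than 25 N) (contact force between coupler and outlet above 25 N).
It fails at once if the sanitiser bottle is moved more than 20 mm or tipped (distance of sanitiser from where it was at the start of the episode above 0.02 m or angle between sanitiser's own z axis and vertical above 0.35 rad).
It fails at once if the carton is moved more than 20 mm or tipped (distance of carton from where it was at the start of the episode above 0.02 m or angle between carton's own z axis and vertical above 0.35 rad).
It fails at once if the yellow bin is moved more than 20 mm or tipped (distance of sharps_bin from where it was at the start of the episode above 0.02 m or angle between sharps_bin's own z axis and vertical above 0.35 rad).
It fails at once if the bowl is moved more than 20 mm or tipped (distance of steel_bowl from where it was at the start of the episode above 0.02 m or angle between steel_bowl's own z axis and vertical above 0.35 rad).
It also fails if it takes over 61 s, if anything falls off the work surface, if the arm or the gripper's body presses on something with over 40 N, if the wrist force passes 120 N, or if a joint passes its speed limit or range.

## Working session

There is one attempt and no reset: what is moved stays moved. The work goes in short steps, Python scripts to look and compute and a shell command to move; the robot and the scene stay as the last step left them, time stands still between calls to the robot, and variables do not carry over. Pictures are saved under pics/ and viewed, at most 10 in all, crops included, and the job is handed in when it is done.

```bash
mkdir -p pics; cat > h.py <<'E'
import numpy as np, cv2
from rig import get_state, snapshot
def save(n):
    s=snapshot(n); return s
def ray(s,u,v):
    f=200/np.tan(np.radians(s["vertical_fov"])/2)
    d=np.array([(u-s["cx"])/f,(v-s["cy"])/f]); p=d.copy()
    for _ in range(20): p=d/(1+s["k1"]*(p@p))
    M=np.linalg.inv(np.array(s["world_to_cam"]))
    return M[:3,3], M[:3,:3]@np.array([p[0],-p[1],-1])
def at(s,u,v,z):
    o,d=ray(s,u,v); return o+d*(z-o[2])/d[2]
def proj(s,P):
    f=200/np.tan(np.radians(s["vertical_fov"])/2)
    c=np.array(s["world_to_cam"])@np.append(P,1); p=np.array([c[0],-c[1]])/-c[2]
    p=p*(1+s["k1"]*(p@p)); return p*f+[s["cx"],s["cy"]]
E
python3 - <<'E'
from h import *
import pickle
print(get_state())
for n in("side","top"):
    s=snapshot(n); pickle.dump(s,open(n+".pkl","wb")); print({k:v for k,v in s.items() if k!="img"})
    cv2.imwrite(f"pics/{n}0.png",cv2.resize(s["img"][:,:,::-1],(800,500)))
E
```

```text
{'t': 0.0, 'joints': array([-1.41748264e+00,  5.28487902e-01,  1.43393598e+00, -9.86909403e-06,
        1.18137397e+00, -1.78487827e-01]), 'joint_velocities': array([-0.0001782 , -0.00240406, -0.00090266, -0.00027853,  0.00102607,
       -0.00064996]), 'effort': array([ 2.80951190e-04, -4.42352307e+01, -1.78023684e+01, -1.63650629e-04,
        8.51062650e-03,  2.90114386e-06]), 'position': array([ 0.20351776, -0.59020949,  0.2493095 ]), 'tool_rot': array([-3.09628277e+00, -5.18446744e-01, -2.92447295e-05]), 'contact_force': array([-0.17939334,  0.99983868,  0.56608182]), 'ft_torque': array([-0.01578708,  0.01558036, -0.00849426]), 'grasp_force': 0.0, 'grip_width': 0.08543277415502339}
{'vertical_fov': 54.57450350437486, 'cx': 324.5456776886535, 'cy': 202.6733945960732, 'k1': -0.025344750494140422, 'world_to_cam': array([[-0.80601764, -0.5918313 , -0.00844307,  0.48181084],
       [ 0.35281727, -0.49185894,  0.79598665, -0.26621217],
       [-0.47524261,  0.63860042,  0.60525529, -0.78706217],
       [ 0.        ,  0.        ,  0.        ,  1.        ]])}
{'vertical_fov': 43.14611268589592, 'cx': 324.9261462851369, 'cy': 202.56299843485638, 'k1': -0.04947691327891707, 'world_to_cam': array([[-0.0166761 , -0.99983697, -0.00692441,  0.03277437],
       [ 0.99117822, -0.01744158,  0.13138316, -0.58179754],
       [-0.13148251, -0.00467236,  0.99130748, -1.11586347],
       [ 0.        ,  0.        ,  0.        ,  1.        ]])}
```

View pics/side0.png

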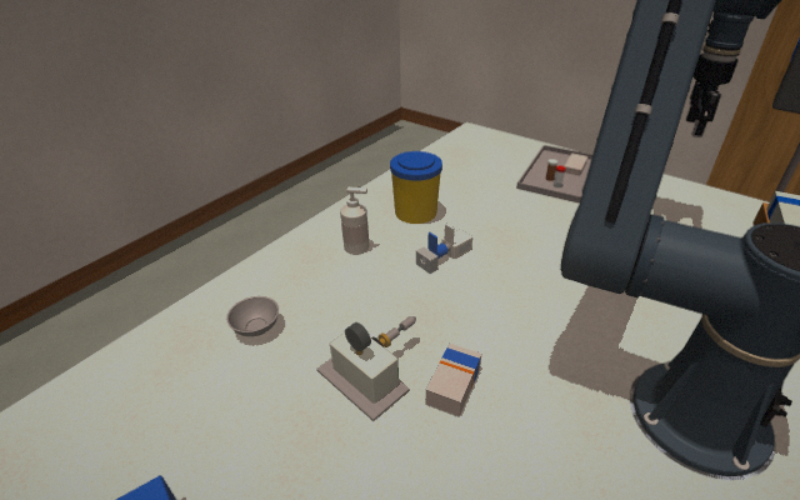

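View pics/top0.png

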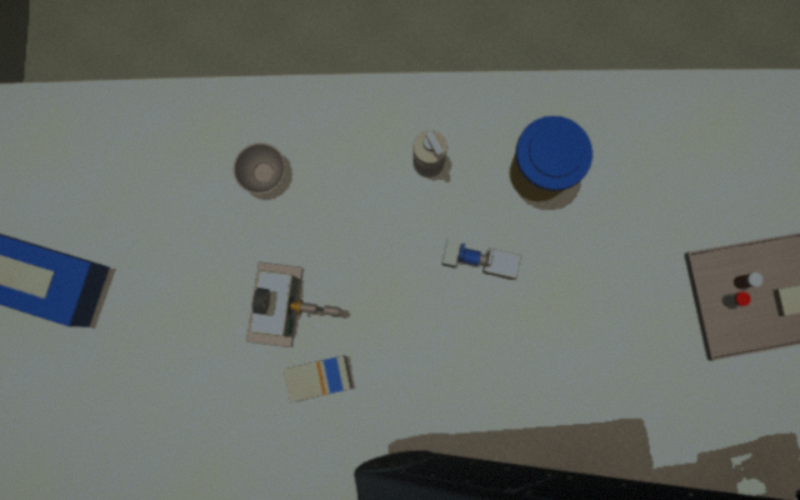

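The coupler is near top (480,257), with its mouth to the left. The outlet is near (272,303), with its spigot pointing right to about (348,314). I'll enlarge both.

```bash
python3 - <<'E'
from h import *
import pickle
t=pickle.load(open("top.pkl","rb"))["img"][:,:,::-1]; s=pickle.load(open("side.pkl","rb"))["img"][:,:,::-1]
def c(i,x,y): return cv2.convertScaleAbs(cv2.resize(i[y:y+72,x:x+96],None,fx=4.16,fy=4.16,interpolation=cv2.INTER_CUBIC),alpha=1.3)
a=[c(t,340,170),c(t,192,205),c(s,310,165),c(s,250,250)]
cv2.imwrite("pics/c1.png",np.vstack([np.hstack(a[:2]),np.hstack(a[2:])])); print(a[0].shape)
E
```

```text
(300, 399, 3)
```

View pics/c1.png

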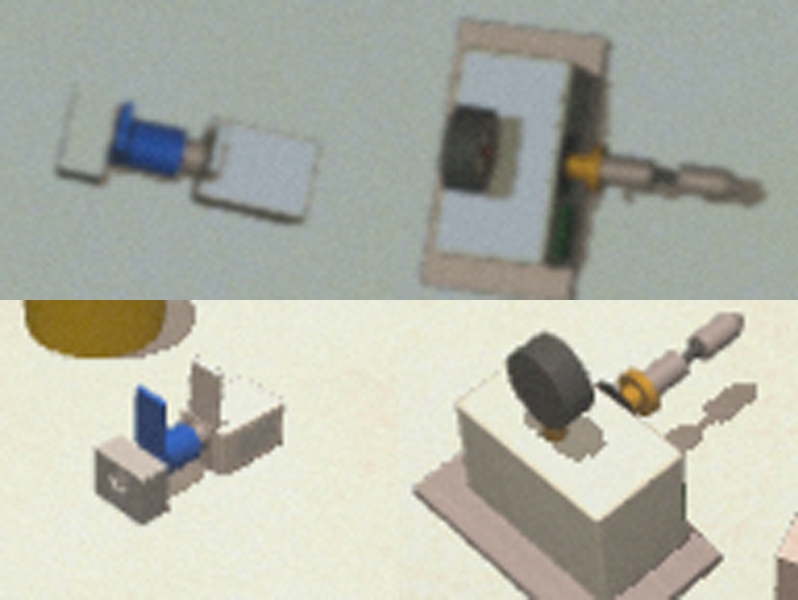

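The crops show the coupler's housing and nose corners, tab tops and bore mouth. They also show the outlet block's top corners, the collar and the tip. I'll fit both poses from these points.

```bash
cat > fit.py <<'E'
from h import *
import pickle
from scipy.optimize import least_squares
T=pickle.load(open("top.pkl","rb"));S=pickle.load(open("side.pkl","rb"))
k=4.156
def fit(top,to,side,so,x0,name):
    obs=[(T,P,np.array(p)/k+to) for P,p in top]+[(S,P,np.array(p)/k+so) for P,p in side]
    def w(q,P):
        c,s=np.cos(q[2]),np.sin(q[2]); P=np.array(P)/1000
        return np.array([q[0]+c*P[0]-s*P[1],q[1]+s*P[0]+c*P[1],P[2]])
    f=lambda q:np.concatenate([proj(s,w(q,P))-p for s,P,p in obs])
    for o in (obs,obs[:len(top)],obs[len(top):]):
        r=least_squares(lambda q:np.concatenate([proj(s,w(q,P))-p for s,P,p in o]),x0,loss="soft_l1")
        print(name,r.x.round(4),np.abs(r.fun).mean().round(2))
        if o is obs: print(r.fun.reshape(-1,2).round(1).tolist()); q=r.x
    return q
fit([((-64,-22,38),(322,140)),((-64,22,38),(303,215)),((-3,-22,38),(217,118)),((-3,22,38),(197,193)),((74,-24,38),(77,82)),((50,24,38),(104,178)),((74,24,38),(60,170))],(340,170),
 [((74,-24,38),(96,148)),((74,24,38),(143,168)),((50,24,38),(165,152)),((74,0,26),(118,183)),((-64,22,38),(283,105)),((48,-13,82),(137,87)),((48,13,82),(165,102)),((74,24,0),(143,223))],(310,165),[.59,-.16,1.5],"coupler")
q=fit([((-30,-55,74),(174,65)),((-30,55,74),(148,262)),((30,-55,74),(71,52)),((30,55,74),(38,248))],(192,205),
 [((30,-55,74),(59,107)),((30,55,74),(201,218)),((-30,55,74),(285,155))],(250,250),[.5,.2,1.5],"outlet")
ax=np.array([np.cos(q[2]),np.sin(q[2])])
for n,pt,ps in(("tip",(332,185),(344,18)),("collar",(198,168),(241,92))):
    for s,p,o in((T,pt,(192,205)),(S,ps,(250,250))):
        P=at(s,*(np.array(p)/k+o),.06)[:2]-q[:2]; print(n,"along",P@ax,"lat",-P[0]*ax[1]+P[1]*ax[0])
for n,p,z in(("bowl",(207,135),.04),("sani",(343,115),.16),("bin",(443,123),.156),("carton",(254,303),.042)): print(n,at(T,*p,z))
E
python3 fit.py
```

```text
coupler [ 0.5694 -0.1217  1.342 ] 0.63
[[0.2, -0.1], [1.2, 0.6], [-0.7, -0.4], [0.4, 0.3], [0.2, 0.5], [-0.2, -0.1], [0.0, -0.3], [-0.4, -0.1], [-0.1, 3.0], [1.0, 3.3], [-0.0, -1.2], [0.4, -1.4], [-0.5, -0.2], [-0.8, 0.3], [-0.4, 0.5]]
coupler [ 0.5695 -0.1214  1.3409] 0.37
coupler [ 0.5696 -0.1229  1.3415] 0.83
outlet [0.4926 0.2599 1.4269] 0.98
[[0.9, -0.9], [-0.3, 1.5], [-1.0, -1.2], [-0.8, 1.3], [-0.7, -2.0], [0.0, 0.4], [1.4, -1.3]]
outlet [0.4931 0.259  1.4282] 0.91
outlet [0.4913 0.2623 1.4317] 0.87
tip along -0.1189898529558774 lat -0.0010247709008937463
tip along -0.1249106252493741 lat 0.0011414152774459028
collar along -0.04655438232002124 lat -0.0008181473909940505
collar along -0.04765594821381179 lat -3.0246960816094487e-05
bowl [0.74586628 0.29517903 0.04      ]
sani [ 0.7501159  -0.01862831  0.16      ]
bin [ 0.73055904 -0.22804713  0.156     ]
carton [0.35916401 0.18435388 0.042     ]
```

```bash
cat >> h.py <<'E'
from scipy.spatial.transform import Rotation as R
def row(p,yaw):
    "row to bring the measured tool to p, pointing down, tool y along yaw (or opposite)"
    st=get_state(); R0=R.from_rotvec(st["tool_rot"]); out=[]
    for s in(1,-1):
        y=s*np.array([np.cos(yaw),np.sin(yaw),0]); z=np.array([0,0,-1.]); x=np.cross(y,z)
        out.append((R0.inv()*R.from_matrix(np.c_[x,y,z])).as_rotvec())
    d=R0.inv().apply(np.array(p)-st["position"])*1000
    print("t",st["t"].__round__(2),"pos",st["position"].round(4),"q6",st["joints"][5].round(2),"F",st["contact_force"].round(1),"w",st["grip_width"].round(4),st["grasp_force"].round(1),
      "yR",R0.as_matrix()[:,1].round(3)); print("turn",out[0].round(4),"or",out[1].round(4),"shift",d.round(1))
E
python3 - <<'E'
from h import *
a=1.3415
row([.5695+.02*np.cos(a),-.1217+.02*np.sin(a),.16],a)
E
```

```text
Traceback (most recent call last):
  File "h.py", line 25, in row
    print("t",st["t"].__round__(2),"pos",st["position"].round(4),"q6",st["joints"][5].round(2),"F",st["contact_force"].round(1),"w",st["grip_width"].round(4),st["grasp_force"].round(1),
                                                                                                                                    ^^^^^^^^^^^^^^^^^^^^^^
AttributeError: 'float' object has no attribute 'round'
```

```bash
sed -i 's/st\["grip_width"\].round(4)/round(st["grip_width"],4)/; s/st\["grasp_force"\].round(1)/round(st["grasp_force"],1)/' h.py
python3 - <<'E'
from h import *
a=1.3415
row([.5695+.02*np.cos(a),-.1217+.02*np.sin(a),.16],a)
E
```

```text
t 0.1 pos [ 0.2035 -0.5903  0.2494] q6 -0.18 F [-0.7  0.4  0.4] w 0.0859 0.0 yR [ 0.326 -0.945 -0.002]
turn [-2.0000e-04 -2.7000e-03 -2.5805e+00] or [-2.000e-03  2.000e-04  5.611e-01] shift [ 509.2 -340.6   90.3]
```

```bash
r='0,0,0.561,509,-340.6,85,85'; python3 -m jog '[0,0,0.561,509,-340.6,85,85, 0,0,0.561,509,-340.6,85,85, 0,0,0.561,509,-340.6,85,85, 0,0,0.561,509,-340.6,85,85, 0,0,0.561,509,-340.6,85,85, 0,0,0.561,509,-340.6,85,85, 0,0,0.561,509,-340.6,85,85, 0,0,0.561,509,-340.6,85,85, 0,0,0.561,509,-340.6,85,85, 0,0,0.561,509,-340.6,85,85, 0,0,0.561,509,-340.6,85,85, 0,0,0.561,509,-340.6,85,85, 0,0,0.561,509,-340.6,85,85, 0,0,0.561,509,-340.6,85,85, 0,0,0.561,509,-340.6,85,85, 0,0,0.561,509,-340.6,85,85, 0,0,0.561,509,-340.6,85,85, 0,0,0.561,509,-340.6,85,85, 0,0,0.561,509,-340.6,85,85, 0,0,0.561,509,-340.6,85,85]' 50
python3 - <<'E'
from h import *
a=1.3415
row([.5695+.02*np.cos(a),-.1217+.02*np.sin(a),.067],a)
s=snapshot("side"); print([proj(s,get_state()["position"])])
cv2.imwrite("pics/s2.png",cv2.resize(s["img"][120:240,260:420,::-1],(800,600),interpolation=cv2.INTER_CUBIC))
E
```

```text
t: 1.77
position: [0.5732, -0.1044, 0.1654]
tool_rot: [3.12, -0.363, -0.0]
contact_force: [-0.3, -0.4, 0.3]
grip_width: 0.0854
grasp_force: 0.0
t 1.77 pos [ 0.5732 -0.1044  0.1654] q6 1.43 F [-0.3 -0.4  0.3] w 0.0854 0.0 yR [-0.229 -0.973  0.   ]
turn [ 4.0000e-04 -2.0000e-04  3.1395e+00] or [ 0.0002  0.0003 -0.002 ] shift [ 0.3 -2.3 98.4]
[array([354.80810119, 157.66482082])]
```

View pics/s2.png

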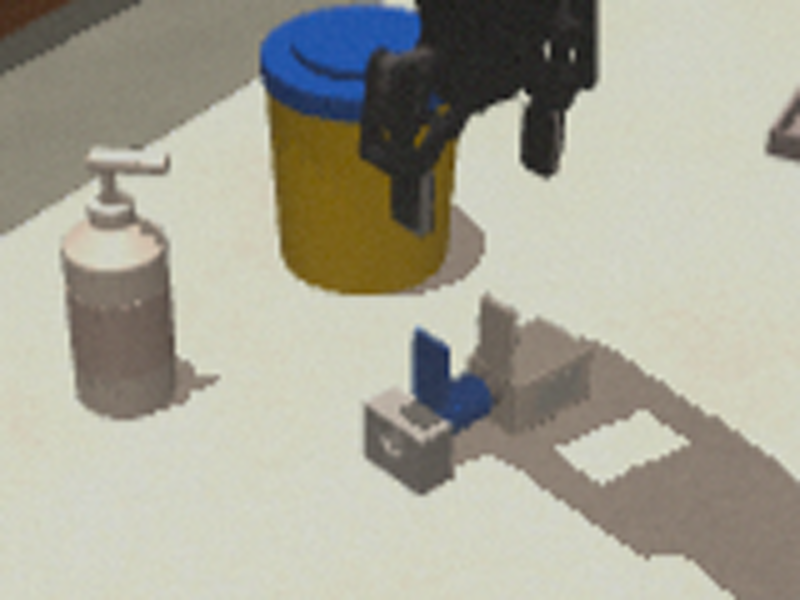

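The open fingers straddle both tabs. Next I go down and close.

```bash
python3 -m jog '[0,0,0,0,-2,40,85, 0,0,0,0,-2,70,85, 0,0,0,0,-2,85,85, 0,0,0,0,-2,95,85, 0,0,0,0,-2,98,85, 0,0,0,0,-2,98,85, 0,0,0,0,-2,98,85, 0,0,0,0,-2,98,70, 0,0,0,0,-2,98,62, 0,0,0,0,-2,98,58, 0,0,0,0,-2,98,54, 0,0,0,0,-2,98,50, 0,0,0,0,-2,98,46, 0,0,0,0,-2,98,38, 0,0,0,0,-2,98,38, 0,0,0,0,-2,98,38, 0,0,0,0,-2,98,38, 0,0,0,0,-2,98,38]' 50
python3 - <<'E'
from h import *
row([.5,0,.1],1.4269)
s=snapshot("side")
cv2.imwrite("pics/s3.png",cv2.resize(s["img"][140:230,290:410,::-1],(800,600),interpolation=cv2.INTER_CUBIC))
E
```

```text
t: 3.32
position: [0.5756, -0.1044, 0.0711]
tool_rot: [3.116, -0.356, 0.007]
contact_force: [-6.5, -10.1, 19.6]
grip_width: 0.0423
grasp_force: 47.9
t 3.32 pos [ 0.5756 -0.1044  0.0711] q6 1.43 F [ -6.5 -10.1  19.6] w 0.0423 47.9 yR [-0.225 -0.974  0.005]
turn [-0.007  -0.0072  3.0583] or [ 0.0047 -0.0046 -0.0833] shift [-97.  -84.6 -29.7]
```

View pics/s3.png

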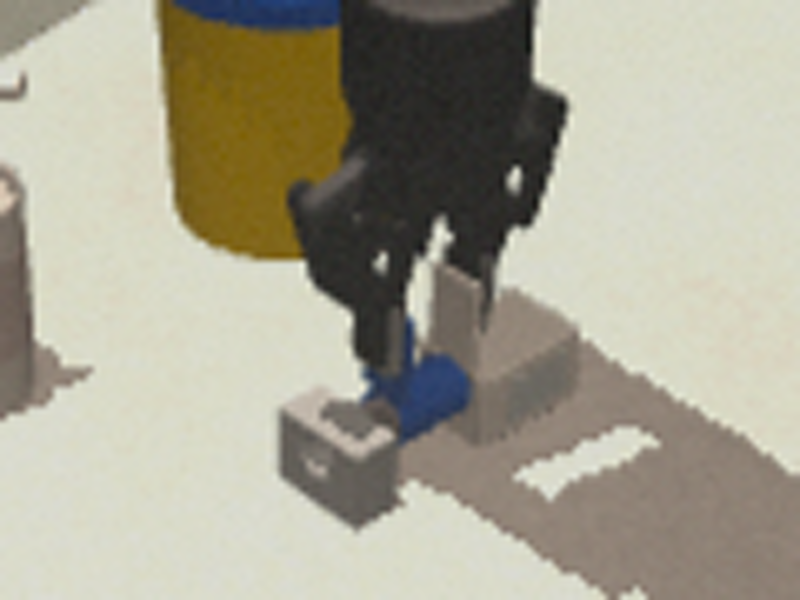

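The unit is gripped with the sleeve back. Opening reads 42 mm, against 44 mm nominal over the tabs. The 20 N upward reading comes from the pads swinging forward as they closed, so I lift to relieve it.

```bash
python3 -m jog '[0,0,0,0,0,-5,38, 0,0,0,0,0,-15,38, 0,0,0,0,0,-30,38, 0,0,0,0,0,-45,38, 0,0,0,0,0,-45,38, 0,0,0,0,0,-45,38, 0,0,0,0,0,-45,38]'
python3 - <<'E'
from h import *
row([.4603,.0372,.112],1.4269)
E
```

```text
t: 3.95
position: [0.5736, -0.1005, 0.1115]
tool_rot: [-3.12, 0.359, 0.003]
contact_force: [-1.5, -0.4, -3.5]
grip_width: 0.0412
grasp_force: 51.9
t 3.95 pos [ 0.5736 -0.1005  0.1115] q6 1.43 F [-1.5 -0.4 -3.5] w 0.0412 51.9 yR [-0.227 -0.974 -0.   ]
turn [2.8000e-03 7.0000e-04 3.0566e+00] or [-0.0004  0.0019 -0.0849] shift [-141.6 -108.4   -0.2]
```

```bash
python3 -m jog '[0,0,-0.03,-25,-19,0,38, 0,0,-0.06,-50,-38,0,38, 0,0,-0.085,-75,-57,0,38, 0,0,-0.085,-100,-77,0,38, 0,0,-0.085,-125,-96,0,38, 0,0,-0.085,-141.6,-108.4,0,38, 0,0,-0.085,-141.6,-108.4,0,38, 0,0,-0.085,-141.6,-108.4,0,38, 0,0,-0.085,-141.6,-108.4,0,38]'
python3 - <<'E'
from h import *
import pickle
row([.4603,.0372,.105],1.4269)
s=snapshot("side");pickle.dump(s,open("side2.pkl","wb"))
t=snapshot("top");pickle.dump(t,open("top2.pkl","wb"))
c=lambda i,x,y: cv2.convertScaleAbs(cv2.resize(i[y:y+75,x:x+200,::-1],(800,300),interpolation=cv2.INTER_CUBIC),alpha=1.3)
cv2.imwrite("pics/s4.png",np.vstack([c(s["img"],250,200),c(t["img"],192,205)]))
E
```

```text
t: 4.7
position: [0.462, 0.0364, 0.112]
tool_rot: [3.133, -0.226, 0.002]
contact_force: [0.1, -0.5, -2.9]
grip_width: 0.0411
grasp_force: 52.2
t 4.7 pos [0.462  0.0364 0.112 ] q6 1.55 F [ 0.1 -0.5 -2.9] w 0.0411 52.2 yR [-0.143 -0.99   0.   ]
turn [ 1.7000e-03  2.0000e-04 -3.1415e+00] or [ 0.0001 -0.0011  0.0001] shift [-1.8 -0.5  7. ]
```

View pics/s4.png

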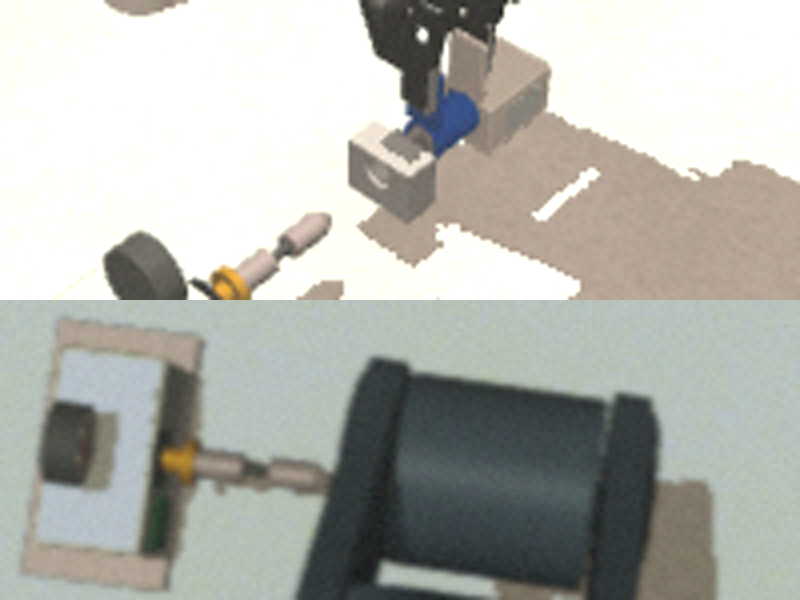

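Side view: the nose's front face corners are at crop (349,146), (408,173), (408,221) and (350,190), and the bore at (376,176). The spigot tip is at (328,220). In the top view the arm hides the unit. I'll fit the held unit's pose.

```bash
cat > fit2.py <<'E'
from h import *
import pickle
from scipy.optimize import least_squares
S=pickle.load(open("side2.pkl","rb"))
st=get_state(); p=st["position"]; yaw=1.4269
obs=[((74,-24,38),(349,146)),((74,24,38),(408,173)),((74,24,0),(408,221)),((74,-24,0),(350,190)),((50,24,38),(434,150)),((50,-24,38),(376,123)),((74,0,26),(377,176)),((-64,22,38),(550,70)),((-3,22,0),(489,154)),((-64,22,0),(546,108))]
O=np.array(obs[0][1]); 
def w(q,P): return q[:3]+R.from_euler("ZYX",q[3:]).apply(np.array(P)/1000)
a=np.array([np.cos(yaw),np.sin(yaw),0]); 
q0=np.r_[p-.014*a-[0,0,.071],yaw,0,0]
px=lambda m:np.array(m)/4+[250,200]
res=lambda q:np.r_[np.concatenate([proj(S,w(q,P))-px(m) for P,m in obs]),(q-q0)/[.003,.003,.003,.03,.03,.03]]
r=least_squares(res,q0,loss="soft_l1"); q=r.x
print("init resid",np.reshape(res(q0)[:20],(-1,2)).round(1).tolist()); print("fit resid",np.reshape(r.fun[:20],(-1,2)).round(1).tolist())
print("q-q0",(q-q0).round(4)); m=w(q,(74,0,26)); print("mouth",m.round(4),"pred",w(q0,(74,0,26)).round(4))
C=np.array([.4926,.2599,.06]);l=np.array([-a[1],a[0],0])
for n,m2 in(("tip",(328,220)),("groove",(283,250)),("collar",(229,285))):
    P=at(S,*px(m2),.06); print(n,P.round(4),"along",(P-C)@a,"lat",(P-C)@l)
print("mouth along",(m-C)@a,"lat",(m-C)@l,"z",m[2])
E
python3 fit2.py
```

```text
init resid [[-0.9, -2.6], [-0.3, 0.4], [-0.9, 0.2], [-1.3, -1.9], [-0.0, 1.0], [-0.8, -1.6], [-0.5, -1.5], [0.1, -1.6], [-1.1, 0.6], [-0.2, 0.4]]
fit resid [[-0.5, -1.5], [0.3, 0.9], [0.2, 0.8], [-0.4, -0.6], [0.5, 1.4], [-0.5, -0.7], [0.2, -0.7], [0.0, -1.9], [-0.4, 0.8], [0.2, 0.3]]
q-q0 [-0.0015 -0.0004 -0.0012  0.0148  0.0073  0.0318]
mouth [0.4693 0.0951 0.0653] pred [0.4711 0.0953 0.0671]
tip [0.4738 0.1392 0.06  ] along -0.12215192706247423 lat 0.0013388912405772743
groove [0.4805 0.1732 0.06  ] along -0.08754344947331363 lat -0.00048406202952438793
collar [0.4887 0.2116 0.06  ] along -0.04835152953207163 lat -0.003097926983850592
mouth along -0.16643637094422256 lat -0.0005707122338041239 z 0.06533021643781625
```

```bash
python3 -m jog '[0,0,0,-1,0,3,38, 0,0,0,-1,0,6,38, 0,0,0,-1,-10,6,38, 0,0,0,-1,-20,6,38, 0,0,0,-1,-28,6,38, 0,0,0,-1,-32,6,38, 0,0,0,-1,-36,6,38, 0,0,0,-1,-39,6,38, 0,0,0,-1,-42,6,38, 0,0,0,-1,-45,6,38, 0,0,0,-1,-48,6,38, 0,0,0,-1,-50,6,38, 0,0,0,-1,-50,6,38, 0,0,0,-1,-50,6,38]'
python3 - <<'E'
from h import *
row([.4603,.0372,.105],1.4269)
s=snapshot("side")["img"]
cv2.imwrite("pics/s5.png",cv2.resize(s[200:290,270:390,::-1],(800,600),interpolation=cv2.INTER_CUBIC))
E
```

```text
t: 5.97
position: [0.4679, 0.0861, 0.1064]
tool_rot: [3.133, -0.227, 0.002]
contact_force: [2.1, -2.2, -3.4]
grip_width: 0.041
grasp_force: 51.5
t 5.97 pos [0.4679 0.0861 0.1064] q6 1.66 F [ 2.1 -2.2 -3.4] w 0.041 51.5 yR [-0.144 -0.99  -0.   ]
turn [-2.000e-03  1.000e-04  3.141e+00] or [-0.     -0.0013 -0.0006] shift [-0.5 49.5  1.4]
```

View pics/s5.png

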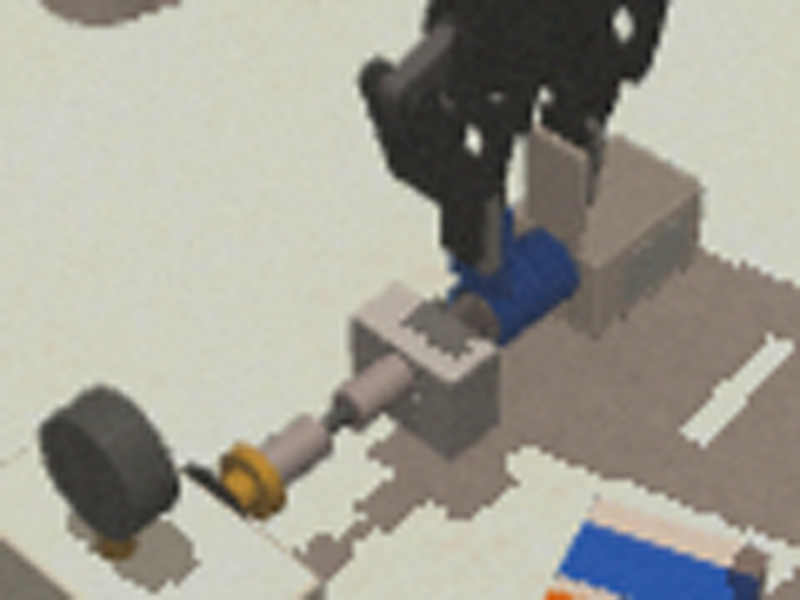

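The spigot tip is entering the bore near (408,380), with a light side load. I ease 1 mm sideways and go on gently.

```bash
python3 -m jog '[0,0,0,1,0,0,38, 0,0,0,1,-2,0,38, 0,0,0,1,-4,0,38, 0,0,0,1,-6,0,38, 0,0,0,1,-8,0,38, 0,0,0,1,-10,0,38, 0,0,0,1,-10,0,38]'
```

```text
t: 6.6
position: [0.4699, 0.0965, 0.1063]
tool_rot: [-3.133, 0.226, -0.001]
contact_force: [2.0, -0.4, -4.6]
grip_width: 0.0413
grasp_force: 51.3
```

```bash
python3 -m jog '[0,0,0,0,-2,0,38, 0,0,0,0,-4,0,38, 0,0,0,0,-6,0,38, 0,0,0,0,-8,0,38, 0,0,0,0,-10,0,38, 0,0,0,0,-10,0,38]'
```

```text
t: 7.1
position: [0.4713, 0.1063, 0.1063]
tool_rot: [-3.133, 0.226, -0.0]
contact_force: [2.6, -1.0, -4.6]
grip_width: 0.0413
grasp_force: 51.3
```

```bash
python3 -m jog '[0,0,0,1,-2,0,38, 0,0,0,1,-4,0,38, 0,0,0,1,-6,0,38, 0,0,0,1,-8,0,38, 0,0,0,1,-10,0,38, 0,0,0,1,-12,0,38, 0,0,0,1,-12,0,38]'
```

```text
t: 7.68
position: [0.4737, 0.1182, 0.1063]
tool_rot: [-3.133, 0.226, 0.001]
contact_force: [0.5, -0.2, -5.3]
grip_width: 0.0412
grasp_force: 51.4
```

```bash
python3 -m jog '[0,0,0,0,-2,0,38, 0,0,0,0,-4,0,38, 0,0,0,0,-6,0,38, 0,0,0,0,-8,0,38, 0,0,0,0,-10,0,38, 0,0,0,0,-10,0,38]'
```

```text
t: 8.18
position: [0.4753, 0.128, 0.1063]
tool_rot: [-3.133, 0.226, 0.0]
contact_force: [0.9, 0.6, -4.6]
grip_width: 0.041
grasp_force: 51.4
```

Mouth y is about 0.187, and the stop is expected near 0.205–0.215. I continue in 1 mm rows and short calls.

```bash
python3 -m jog '[0,0,0,0,-1.5,0,38, 0,0,0,0,-3,0,38, 0,0,0,0,-4.5,0,38, 0,0,0,0,-6,0,38, 0,0,0,0,-7.5,0,38, 0,0,0,0,-9,0,38, 0,0,0,0,-9,0,38]'
```

```text
t: 8.77
position: [0.4766, 0.1368, 0.1063]
tool_rot: [-3.133, 0.226, -0.0]
contact_force: [1.0, 1.2, -3.8]
grip_width: 0.0414
grasp_force: 51.6
```

```bash
python3 -m jog '[0,0,0,0,-1,0,38, 0,0,0,0,-2,0,38, 0,0,0,0,-3,0,38, 0,0,0,0,-3,0,38]'
```

```text
t: 9.1
position: [0.477, 0.1396, 0.1063]
tool_rot: [-3.133, 0.226, -0.0]
contact_force: [0.1, -0.3, -5.3]
grip_width: 0.0412
grasp_force: 51.6
```

```bash
python3 -m jog '[0,0,0,0,-1,0,38, 0,0,0,0,-2,0,38, 0,0,0,0,-2,0,38]'
```

```text
t: 9.35
position: [0.4773, 0.1415, 0.1063]
tool_rot: [-3.133, 0.226, 0.0]
contact_force: [0.4, -0.6, -4.9]
grip_width: 0.0412
grasp_force: 51.5
```

```bash
python3 -m jog '[0,0,0,0,-1,0,38, 0,0,0,0,-2,0,38, 0,0,0,0,-2,0,38]'
```

```text
t: 9.6
position: [0.4776, 0.1435, 0.1063]
tool_rot: [-3.133, 0.226, -0.0]
contact_force: [0.2, 0.2, -4.7]
grip_width: 0.0412
grasp_force: 51.5
```

```bash
python3 -m jog '[0,0,0,0,-1,0,38, 0,0,0,0,-1.5,0,38, 0,0,0,0,-1.5,0,38]'
```

```text
t: 9.85
position: [0.4778, 0.145, 0.1063]
tool_rot: [-3.133, 0.226, -0.0]
contact_force: [0.2, -0.4, -4.6]
grip_width: 0.0413
grasp_force: 51.5
```

```bash
python3 -m jog '[0,0,0,0,-1,0,38, 0,0,0,0,-1,0,38]'
```

```text
t: 10.02
position: [0.478, 0.146, 0.1063]
tool_rot: [-3.133, 0.226, 0.0]
contact_force: [-0.0, -0.5, -4.4]
grip_width: 0.0412
grasp_force: 51.5
```

```bash
python3 -m jog '[0,0,0,0,-1,0,38, 0,0,0,0,-1.5,0,38, 0,0,0,0,-1.5,0,38]'; python3 - <<'E'
from h import *
s=snapshot("side")["img"]
cv2.imwrite("pics/s6.png",cv2.resize(s[215:305,260:380,::-1],(800,600),interpolation=cv2.INTER_CUBIC))
E
```

```text
t: 10.27
position: [0.4782, 0.1474, 0.1063]
tool_rot: [-3.133, 0.226, -0.0]
contact_force: [0.5, -0.3, -4.8]
grip_width: 0.0412
grasp_force: 51.5
```

View pics/s6.png

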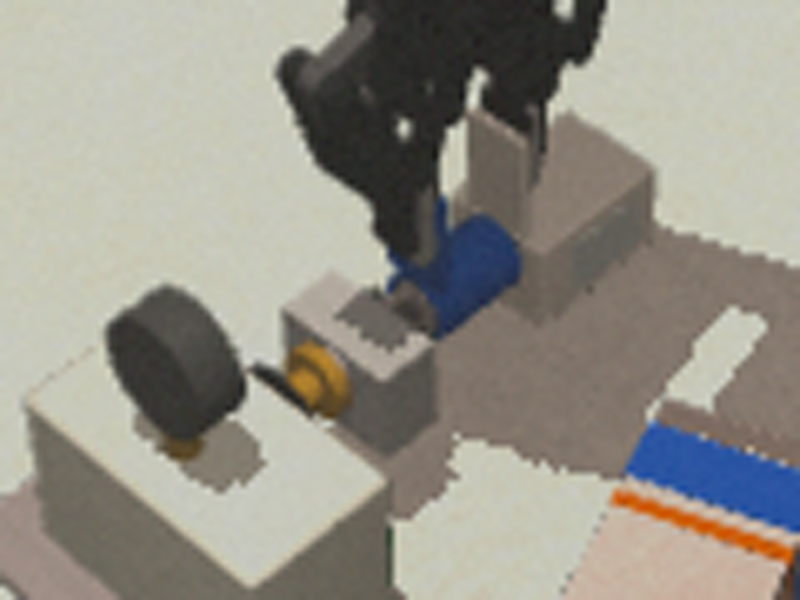

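The nose's front face is now very near the collar, at (320,380). I continue until I feel the stop.

```bash
python3 -m jog '[0,0,0,0,-1,0,38, 0,0,0,0,-1.5,0,38, 0,0,0,0,-1.5,0,38]'
```

```text
t: 10.57
position: [0.4784, 0.1489, 0.1063]
tool_rot: [-3.133, 0.226, 0.0]
contact_force: [-0.6, -0.7, -5.0]
grip_width: 0.0412
grasp_force: 51.4
```

```bash
python3 -m jog '[0,0,0,0,-1,0,38, 0,0,0,0,-1,0,38]'
```

```text
t: 10.73
position: [0.4785, 0.1499, 0.1063]
tool_rot: [-3.133, 0.226, 0.0]
contact_force: [0.3, -0.9, -3.9]
grip_width: 0.0411
grasp_force: 51.4
```

```bash
python3 -m jog '[0,0,0,0,-1,0,38, 0,0,0,0,-1,0,38]'
```

```text
t: 10.9
position: [0.4787, 0.151, 0.1063]
tool_rot: [-3.133, 0.226, -0.0]
contact_force: [0.1, -0.7, -4.4]
grip_width: 0.0412
grasp_force: 51.4
```

```bash
python3 -m jog '[0,0,0,0,-1,0,38, 0,0,0,0,-1,0,38]'
```

```text
t: 11.07
position: [0.4787, 0.1513, 0.1063]
tool_rot: [3.132, -0.225, -0.001]
contact_force: [1.1, -5.1, -4.3]
grip_width: 0.0411
grasp_force: 51.9
```

```bash
python3 -m jog '[0,0,0,0,-1,0,38, 0,0,0,0,-1,0,38]'
```

```text
t: 11.23
position: [0.4786, 0.1515, 0.1062]
tool_rot: [3.131, -0.224, -0.002]
contact_force: [-0.8, -8.0, -3.9]
grip_width: 0.0411
grasp_force: 52.4
```

```bash
python3 -m jog '[0,0,0,0,-1,0,38, 0,0,0,0,-1,0,38]'
```

```text
t: 11.4
position: [0.4785, 0.1517, 0.1062]
tool_rot: [3.13, -0.222, -0.003]
contact_force: [-0.3, -10.8, -4.2]
grip_width: 0.0409
grasp_force: 52.9
```

I felt the stop: 11 N along the axis with no further travel. I open gradually, following forward with the tool so the mouth stays against the collar.

```bash
python3 -m jog '[0,0,0,0,1,0,41, 0,0,0,0,1,0,43, 0,0,0,0,0.5,0,45, 0,0,0,0,0,0,47]'; python3 -c "
from rig import get_state as g;print(g()['grip_width'])"
```

```text
t: 11.73
position: [0.4789, 0.1536, 0.1061]
tool_rot: [3.133, -0.227, -0.001]
contact_force: [-0.3, -5.0, -7.4]
grip_width: 0.0473
grasp_force: 10.7
0.04733632865095878
```

```bash
python3 -m jog '[0,0,0,0,-1,0,49, 0,0,0,0,-2,0,51, 0,0,0,0,-3,0,53]'
```

```text
t: 11.98
position: [0.4794, 0.1568, 0.1063]
tool_rot: [3.133, -0.225, -0.001]
contact_force: [-0.6, -7.0, -5.4]
grip_width: 0.053
grasp_force: 9.6
```

```bash
python3 -m jog '[0,0,0,0,-1,0,55, 0,0,0,0,-2,0,57, 0,0,0,0,-2,0,60, 0,0,0,0,-2,0,60]'
```

```text
t: 12.32
position: [0.4806, 0.1593, 0.107]
tool_rot: [-3.132, 0.227, -0.003]
contact_force: [0.3, -0.7, -0.7]
grip_width: 0.06
grasp_force: 0.3
```

```bash
python3 -m jog '[0,0,0,0,1,0,66, 0,0,0,0,2,0,76, 0,0,0,0,2,0,85, 0,0,0,0,2,0,85, 0,0,0,0,2,0,85, 0,0,0,0,2,0,85, 0,0,0,0,2,-15,85, 0,0,0,0,2,-40,85, 0,0,0,0,2,-80,85, 0,0,0,0,2,-120,85, 0,0,0,0,2,-150,85, 0,0,0,0,2,-150,85, 0,0,0,0,2,-150,85]'; python3 - <<'E'
from h import *
import pickle
s=snapshot("side"); pickle.dump(s,open("side3.pkl","wb"))
cv2.imwrite("pics/s7.png",cv2.resize(s["img"][215:305,260:380,::-1],(800,600),interpolation=cv2.INTER_CUBIC))
E
```

```text
t: 13.4
position: [0.4805, 0.1569, 0.2582]
tool_rot: [-3.133, 0.226, -0.008]
contact_force: [-0.1, -0.2, -0.3]
grip_width: 0.0849
grasp_force: 0.0
```

View pics/s7.png

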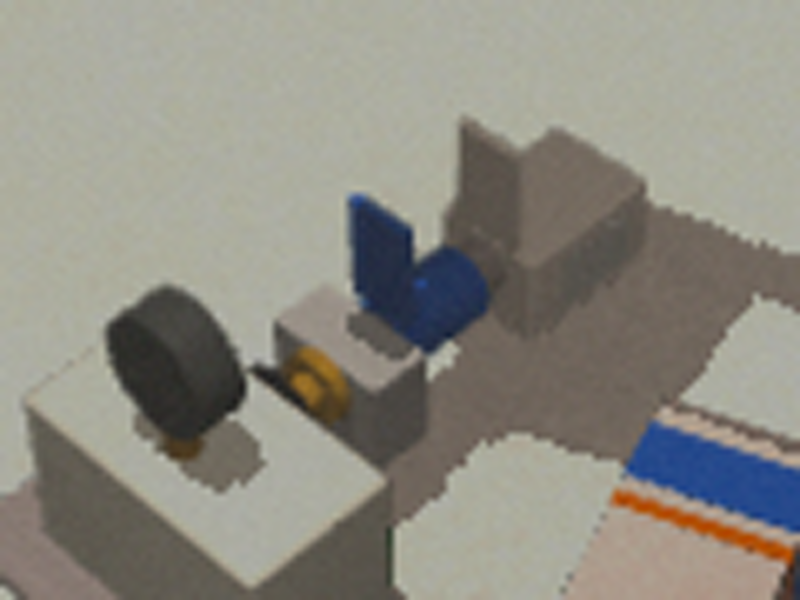

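The filter hangs on the spigot with the mouth at the collar (320,385). The blue tab, top at (350,195)–(411,230), stands up against the nose, so the sleeve looks forward. I'll check the sleeve and tilt numerically.

```bash
python3 - <<'E'
from h import *
import pickle
from scipy.optimize import least_squares
S=pickle.load(open("side3.pkl","rb"))
k=800/120
obs=[((74,-24,38),(275,322)),((74,24,38),(377,391)),((50,24,38),(425,348)),((50,-24,38),(325,286)),((-64,22,38),(645,184)),((-3,22,38),(530,262)),((-3,22,0),(530,338)),((-64,22,0),(640,250)),((-3,-13,82),(462,118)),((-3,13,82),(522,152))]
bl=[((48,-13,82),(351,197)),((48,13,82),(409,230))]
q0=np.array([.47,.138,.034,1.427,0,0,0])
def w(q,P,s=0): return q[:3]+R.from_euler("ZYX",q[3:6]).apply((np.array(P)-[s*1000,0,0])/1000)
px=lambda m:np.array(m)/k+[260,215]
f=lambda q:np.r_[np.concatenate([proj(S,w(q,P))-px(m) for P,m in obs]+[proj(S,w(q,P,q[6]))-px(m) for P,m in bl]),(q[2]-.034)/.003,(q[3:6]-q0[3:6])/.05]
r=least_squares(f,q0,loss="soft_l1");q=r.x;print(q.round(4),r.fun[:-4].round(1).reshape(-1,2).tolist())
a=np.array([np.cos(1.427),np.sin(1.427),0]);l=np.array([-a[1],a[0],0]);d=w(q,(74,0,26))-[.4926,.2599,.06]
print("in face frame",d@a+.03,d@l,d[2])
E
```

```text
[ 4.7590e-01  1.3810e-01  3.3700e-02  1.4535e+00 -1.2600e-02 -4.2000e-03
  2.0000e-04] [[-0.2, -0.8], [0.2, 0.0], [0.7, 0.4], [-0.0, -1.1], [0.3, -1.4], [0.4, 0.3], [-0.1, 0.7], [0.2, 0.4], [-0.7, 0.1], [-1.0, 0.4], [-0.0, -0.4], [0.1, 0.4]]
in face frame -0.019277211331702383 0.0011444500941489941 0.000641783014722147
```

```bash
python3 -c "
from rig import close_job;print(close_job())"
```

```text
the job is handed in; nothing more can be done
None
```

The filter is locked on the spigot and the job is handed in. I felt the stop at about 11 N, and the last side-camera fit put the sleeve within about 0.2 mm of fully forward. The same fit put the mouth about 19 mm from the block face and about 1 mm off the axis, and the arm was lifted clear. The hand-in call returned no verdict.

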